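# Load and close up the mini chopper

### The job

Get the mini chopper ready to run: put the steel chopping blade (not the white whisking disc) down over the pin in the bowl, then drop the onion half into the bowl beside the hub, then lay the lid fully onto the bowl, and last set the motor head gently down, not dropping it, over the collar of the lid so that it sits flush. Do it in this order, and leave the whisking disc, the mug and the pepper mill where they stand.

Things in the scene. Friction and masses are not known exactly. Their poses are not given: they have to be found in the camera images.
- bowl: Chopper bowl: open steel bowl on a rubber foot, 130 mm outside diameter, 88 mm tall, wall 4 mm, inside 122 mm across, inner floor 6 mm above the underside. An upright pin 9 mm thick, tip tapered, rises at the centre to 36 mm above the underside. 0.8 kg, loose. Origin: centre of underside; z up.
- blade: Chopping blade: black upright hub 95 mm tall: foot 31 mm across, stem 22-25 mm, grip cap 26 mm across in the top 27 mm; bore from below 16 mm wide, 42 mm deep. Two curved steel arms, 12 mm up along +x and 27 mm up along -x, reach 53 mm out, within 14 mm of the x axis; +y and -y sides open. 70 g. Seated on the pin: foot on the bowl floor, top 13 mm above the rim. Origin: centre of foot; z up.
- onion_half: Half of a small peeled red onion, cut face down: a rigid dome 36 mm across, 24 mm tall, with a short pale root stub on top. Only the lowest 10 mm of its side is near vertical: grip there. 30 g. Origin: centre of the cut face; z up.
- lid: Grey lid, right way up: flange 132 mm across, 8 to 14 mm above the underside; below it a ring 115 mm across that drops inside the bowl; on top a collar 56 mm across, 14 to 32 mm up, to grip. Through hole 38 mm, where the blade hub's top ends up. 0.1 kg. Seated, the flange lies on the rim, origin 80 mm above the bowl's. Origin: centre of underside; z up.
- motor_head: Cordless motor head, upright: black, 130 mm tall, base 96 mm across, narrowing to a round grip 60 mm across from 70 to 120 mm up; metal disc on top. A recess in its underside, 64 mm across, 22 mm deep, goes over the lid's collar. 0.55 kg. Seated, its underside lies on the lid's flange, 14 mm above the lid's origin. Origin: centre of underside; z up.
- whisk_disc: Whisking disc, not wanted: a black upright hub 95 mm tall: foot 31 mm across, stem 22-25 mm, grip cap 26 mm across in the top 27 mm; bore from below 16 mm wide, 42 mm deep. Instead of blades a white round plastic disc 80 mm across with low ribs, 10-18 mm above the foot. Origin: centre of foot; z up.
- mug: White mug, 80 mm across, 92 mm tall, handle at its +y. A bystander. Origin: centre of underside; z up.
- pepper_mill: Turned dark-wood pepper mill, 56 mm across at the foot, 148 mm tall. A bystander. Origin: centre of underside; z up.
Mind the look-alikes: they are no part of the job. What is shaped like the blade but purple, red or yellow is not meant.

How it is judged (in metres and radians):
On the way, in this order (a step that is already met when the one before it is completed fails the run):
1. the chopping blade stands on the bowl's pin, down on the floor of the bowl, released (horizontal distance between blade and bowl below 0.007 m and z of blade in the frame of bowl between 0.002 and 0.011 m and angle between blade's own z axis and vertical below 0.12 rad and contact force between the fingers and blade below 0.2 N and angle between bowl's own z axis and vertical below 0.06 rad), for 0.2 s.
2. the onion half lies in the bowl, released, with the blade still on the pin (horizontal distance between onion_half and bowl below 0.06 m and z of onion_half in the frame of bowl between 0 and 0.065 m and horizontal distance between blade and bowl below 0.007 m and z of blade in the frame of bowl between 0.002 and 0.011 m and angle between blade's own z axis and vertical below 0.12 rad and contact force between the fingers and onion_half below 0.2 N), for 0.2 s.
3. the lid lies level on the bowl's rim, released, with blade and onion inside (horizontal distance between each of lid, blade and bowl below 0.007 m and z of lid in the frame of bowl between 0.076 and 0.084 m and angle between lid's own z axis and vertical below 0.05 rad and horizontal distance between onion_half and bowl below 0.06 m and z of onion_half in the frame of bowl between 0 and 0.065 m and z of blade in the frame of bowl between 0.002 and 0.011 m and angle between blade's own z axis and vertical below 0.12 rad and contact force between the fingers and lid below 0.2 N), for 0.2 s.
4. the motor head stands on the lid over its collar, released (horizontal distance between motor_head and lid below 0.008 m and z of motor_head in the frame of lid between 0.01 and 0.018 m and angle between motor_head's own z axis and vertical below 0.06 rad and horizontal distance between lid and bowl below 0.007 m and z of lid in the frame of bowl between 0.076 and 0.084 m and angle between lid's own z axis and vertical below 0.05 rad and contact force between the fingers and motor_head below 0.2 N), for 0.2 s.
At the end, for the whole second after the job is handed in: Bowl upright; blade foot on its floor (2-11 mm up), 7 mm from axis, 0.12 rad; onion inside (60 mm from axis, 0-65 mm up); lid 76-84 mm above bowl origin, 7 mm from axis, 0.05 rad; motor head 10-18 mm above lid origin, 8 mm from axis, 0.06 rad; all released, at rest (all of step 2 and all of step 4 and angle between bowl's own z axis and vertical below 0.06 rad and linear speed of each of bowl, blade, onion_half, lid, motor_head below 0.02 m/s and contact force between the fingers and bowl below 0.2 N and contact force between the fingers and blade below 0.2 N and contact force between the fingers and lid below 0.2 N); the robot touches nothing.
It fails at once if the whisk disc is moved more than 30 mm or tipped over (distance of whisk_disc from where it was at the start of the episode above 0.03 m or angle between whisk_disc's own z axis and vertical above 0.5 rad).
It fails at once if the mug is moved more than 30 mm or tipped over (distance of mug from where it was at the start of the episode above 0.03 m or angle between mug's own z axis and vertical above 0.5 rad).
It fails at once if the pepper mill is moved more than 30 mm or tipped over (distance of pepper_mill from where it was at the start of the episode above 0.03 m or angle between pepper_mill's own z axis and vertical above 0.5 rad).
It fails at once if the motor head is dropped or knocked over (moves faster than 0.35 m/s out of the fingers) (contact force between the fingers and motor_head below 0.2 N and linear speed of motor_head above 0.35 m/s).
It also fails if it takes over 120 s, if anything falls off the work surface, if the arm or the gripper's body presses on something with over 40 N, if the wrist force passes 120 N, or if a joint passes its speed limit or range.

### The arm

A 7-joint arm with a two-finger parallel gripper is mounted at the origin on the work surface. World frame = base frame: x ahead of the robot, y to its left, z up, the work surface at z = 0. Lengths are in mm, angles in rad, forces in N, time in s.
With the tool pointing down it reaches from about 400 to 750 mm from the base axis. Payload 19.5 kg.
Tool frame: the origin (TCP) lies midway between the tips of the shut fingers; the grasp point (between the pads) lies 19 mm behind it (env.tcp_to_grasp is the z of the grasp point in the tool frame, in mm); z points along the fingers, y is the line along which they close (so a half turn about z gives the same grasp; the last joint's range is limited). The gripper opens to 85 mm and grips with 20 to 120 N. Pads are 22 mm wide; open, the fingers measure 114 mm over their backs; the gripper's body (76 mm by 85 mm) begins 54 mm behind the grasp point. The pads swing forward as they close: fully open they stand 13 mm farther back than shut.
Start: joints at [1.273, 0.707, -0.028, 1.485, 0.022, 0.951, -0.075], TCP at [145.48, -556.265, 231.268] pointing down, gripper open.
Joint ranges: [-2.71, 2.71], [-0.32, 2.16], [-1.57, 1.52], [0, 2.45], [-1.46, 4.6], [0, 2.02], [-2.83, 2.83]. Speed limits (rad/s): [1.89, 1.89, 2.57, 2.57, 3.01, 3.01, 3.01].

### API

Orientations are given as a unit quaternion [w, x, y, z].
In Python, from station import env, snapshot gives the robot as it stands.
- The arm moves only by the tool send_rows, never from a script. Its argument "commands" is a list of rows, each a list of 6 numbers: the shift along the tool's x, y, z in units of 0.2 m (1.0 is 0.2 m), then the turn, a rotation vector about the tool's x, y, z in units of pi/2 rad (1.0 is pi/2 rad). In form: [[x, y, z, wx, wy, wz], ...]. A call has 1 to 8 rows; each row shifts and turns the commanded pose from where the row before left it, along the tool's axes as they then stand; what a row does not reach is not made up. A row lasts 1/8 s, in which the tool goes at most 62.5 mm and 10.7 degrees, less where a joint would pass 70% of its speed; a pose out of reach is approached as far as the arm can. A call with a number of a shift or a turn outside -1 to 1 is refused whole. A call with a gripper value outside its range is refused whole. "grip" is the opening, from 0 (shut) to 1 (fully open), set as the call begins (left out, the last holds). The fingers move at their own pace and stop on an object; "force" is the grip in N (left out, the last holds). Time passes only in rows, so rows that do not move let the fingers close. It gives the time, the measured TCP pose, the force, the opening and the grip force at its end, in the units of the state.
- env.get_state(): the state, without advancing time (a new reading comes with each control period).
- snapshot(name): name is "side" or "top"; returns a dict with "color" (420x560x3 uint8, blue, green, red), "z_map" (420x560 float32, mm along the optical axis (not along the pixel's ray), 0 where there is no reading), "fx", "fy", "cx", "cy" (pixels), "k1" (the pictures are not rectified: a ray, as slopes to the right and down, at radius r is drawn at 1 + k1 r^2 times it, then the intrinsics apply), "view" (4x4, takes a point from world to camera coordinates). Camera axes: x right, y up, looking along -z (the intrinsics and any distortion apply to the point x, -y, -z); pixel columns grow to the right and rows downward; lengths in mm; the calibration is good to about 2 mm. A picture is of the moment at which its call begins.
- env.finish_job(): hands the job in; it is judged then, once.
The state is a dict: "clock": time; "q": joint angles; "joint_vel": joint speeds; "joint_torque": joint torques, N m; "tcp_pos": TCP position; "tcp_rot": TCP orientation; "wrist_force": force on the tool from outside, world axes, zero at the start; "torque": the same for the moment, N m; "finger_gap": finger opening in mm; "grasp_force": force on a finger pad.
Only numpy, scipy, OpenCV 4.12 (cv2) and the standard library are available. Lean on these libraries where they do the work, as an engineer would, in place of code of your own. Each camera call takes 0.05 s, during which the arm holds its last target. There are 200 camera calls.

## Working session

There is one attempt and no reset: what is moved stays moved. The work goes in short steps, Python scripts to look and compute and a tool call to move; the robot and the scene stay as the last step left them, time stands still between calls to the robot, and variables do not carry over. Pictures are saved under pics/ and viewed, at most 14 in all, crops included, and the job is handed in when it is done.

Besides the shell and the picture viewer there is one more tool, called after "Call:" as name([rows], argument=value, ...), one row to a line, values as JSON. send_rows: Moves the arm, as the interface text tells. Shifts and turns lie within -1 to 1; 1 stands for 0.2 m of shift or pi/2 rad of turn. Its arguments: {"type":"object","properties":{"commands":{"type":"array"},"grip":{"type":"number"},"force":{"type":"number"}},"required":["commands"]}

```bash
ls; mkdir -p pics; cat > h.py <<'E'
import numpy as np, cv2
from station import env, snapshot
def snap(n):
    s=snapshot(n); return s
def world(s):
    "world XYZ map (mm) from the depth map"
    K=np.array([[s['fx'],0,s['cx']],[0,s['fy'],s['cy']],[0,0,1.]])
    v,u=np.mgrid[0:420,0:560]
    r=ray(s,u.ravel(),v.ravel()); z=s['z_map'].ravel()
    c=np.c_[r[:,0]*z,-r[:,1]*z,-z]
    V=np.array(s['view']); W=(c-V[:3,3])@V[:3,:3]
    W[z==0]=np.nan
    return W.reshape(420,560,3)
def ray(s,u,v):
    x=(np.asarray(u,float)-s['cx'])/s['fx']; y=(np.asarray(v,float)-s['cy'])/s['fy']
    d=np.c_[x,y]; p=d.copy()
    for _ in range(20): p=d/(1+s['k1']*(p**2).sum(1,keepdims=True))
    return p
def onplane(s,u,v,h):
    r=ray(s,np.atleast_1d(u),np.atleast_1d(v)); V=np.array(s['view'])
    D=np.c_[r[:,0],-r[:,1],-np.ones(len(r))]@V[:3,:3]; o=-V[:3,:3].T@V[:3,3]
    return o+D*((h-o[2])/D[:,2])[:,None]
E
python3 - <<'E'
from h import *
for n in('top','side'):
    s=snap(n); cv2.imwrite(f'pics/{n}0.png',s['color']); np.savez(f'{n}0.npz',**s)
    print(n,s['fx'],s['k1'],np.round(s['view'],3).tolist())
print(env.get_state(), env.tcp_to_grasp)
E
```

```text
pics
top 520.5515416105452 -0.005525190397345918 [[0.028, -1.0, 0.01, -12.163], [0.983, 0.029, 0.184, -493.776], [-0.184, 0.005, 0.983, -1370.685], [0.0, 0.0, 0.0, 1.0]]
side 515.6661509208792 -0.03749739392655175 [[0.998, -0.065, 0.004, -478.009], [0.042, 0.69, 0.723, -36.778], [-0.049, -0.721, 0.691, -1251.084], [0.0, 0.0, 0.0, 1.0]]
{'clock': 0.1, 'q': array([ 1.27330566,  0.70701074, -0.027652  ,  1.48496385,  0.02200291,
        0.95090775, -0.07552591]), 'joint_vel': array([-8.57020235e-05, -2.51749114e-03,  6.97094112e-04, -1.88070243e-03,
       -2.64663012e-04, -9.47359303e-04,  7.70052058e-04]), 'joint_torque': array([ 2.61641129e-03, -8.84281039e+01,  1.23694248e+00, -2.36449152e+01,
        1.69142318e-02,  5.17173772e-03, -1.21763078e-04]), 'tcp_pos': array([ 145.43490574, -556.05102992,  230.88840609]), 'tcp_rot': array([-4.89082010e-04,  9.91832293e-01,  1.27547868e-01, -6.80083406e-05]), 'wrist_force': array([-0.17489388, -0.03737141, -0.11032344]), 'torque': array([-0.00819944,  0.00970163, -0.05303507]), 'grasp_force': 0.0, 'finger_gap': 85.76922874386231} -18.700000000000003
```

View pics/top0.png

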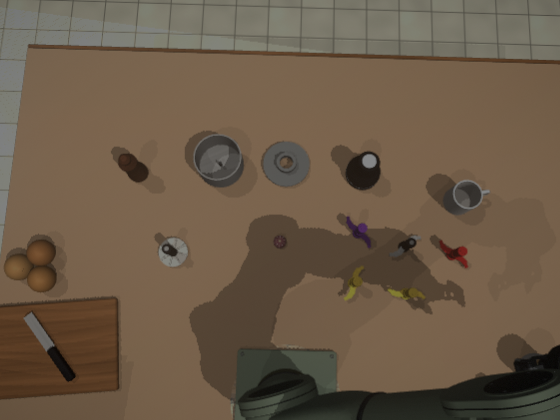

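View pics/side0.png

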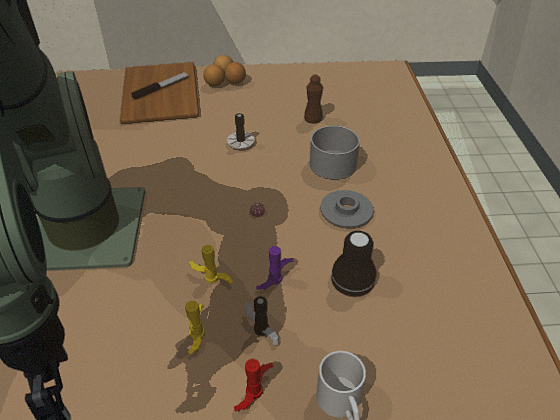

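The top view shows the pepper mill (133,167), bowl (218,160), lid (286,163), motor head (363,170), mug (467,195), whisk disc (172,251) and onion (280,241). Candidates for the blade are purple (360,232), red (456,252), yellow (354,285) and (406,293), and black hub with steel arms (405,245). Only the last fits: black hub, steel arms, no white disc. I'll confirm it in a crop and measure.

```bash
python3 - <<'E'
from h import *
T=dict(np.load('top0.npz'));S=dict(np.load('side0.npz'))
a=cv2.resize(T['color'][215:275,375:435],(400,400),interpolation=cv2.INTER_CUBIC)
b=cv2.resize(S['color'][285:355,226:296],(400,400),interpolation=cv2.INTER_CUBIC)
cv2.imwrite('pics/crop1.png',cv2.convertScaleAbs(np.hstack([a,b]),alpha=1.6))
WT,WS=world(T),world(S)
def fit(P):
    A=np.c_[2*P[:,:2],np.ones(len(P))]; c=np.linalg.lstsq(A,(P[:,:2]**2).sum(1),rcond=None)[0]
    return c[:2],np.sqrt(c[2]+c[:2]@c[:2])
def rep(n,c,R,zs):
    for tag,W in(('T',WT),('S',WS)):
        P=W.reshape(-1,3); P=P[np.linalg.norm(P[:,:2]-c,axis=1)<R]
        for z0,z1 in zs:
            Q=P[(P[:,2]>z0)&(P[:,2]<z1)]
            if len(Q)<4: print(n,tag,z0,z1,len(Q));continue
            f=fit(Q); print(n,tag,(z0,z1),len(Q),'mean',Q.mean(0).round(1),'fit',f[0].round(1),f[1].round(1),'box',Q[:,:2].min(0).round(),Q[:,:2].max(0).round())
    
pts={'bowl':(218,160,88,85,[(84,93)]),'lid':(286,163,14,80,[(6,18),(28,36)]),'motor':(363,168,100,70,[(124,135),(75,118),(3,40)]),
'blade':(405,245,60,65,[(90,99),(72,92),(8,40)]),'onion':(280,241,10,30,[(3,10),(10,30)]),'whisk':(172,251,50,60,[(90,99),(8,20)]),'mug':(467,195,92,60,[(86,96)]),'mill':(133,167,80,60,[(5,30),(130,150)]),
'purple':(360,232,40,60,[(10,100)])}
for n,(u,v,h,R,zs) in pts.items():
    c=onplane(T,u,v,h)[0,:2]; rep(n,c,R,zs)
for n,W in(('T',WT),('S',WS)):
  P=W.reshape(-1,3); print(n,'table z',np.nanmedian(P[(abs(P[:,2])<15)],0))
E
```

```text
bowl T (84, 93) 207 mean [636.9 196.2  87.8] fit [636.  199.9] 62.7 box [572. 136.] [701. 264.]
bowl S (84, 93) 253 mean [638.3 196.7  87.1] fit [637. 199.] 62.8 box [573. 134.] [702. 264.]
lid T (6, 18) 1258 mean [643.4  14.9  13.2] fit [645.1  14.9] 51.6 box [569. -62.] [726.  92.]
lid T (28, 36) 132 mean [645.1  14.1  31.8] fit [644.3  14.8] 23.7 box [618. -13.] [671.  40.]
lid S (6, 18) 1230 mean [643.8   6.5  13.9] fit [645.2  13.7] 51.6 box [580. -53.] [711.  81.]
lid S (28, 36) 182 mean [645.3  12.8  31.6] fit [645.1  13.4] 23.9 box [617. -15.] [672.  44.]
motor T (124, 135) 314 mean [ 623.5 -202.   128.4] fit [ 624.  -201.8] 19.7 box [ 595. -229.] [ 651. -174.]
motor T (75, 118) 111 mean [ 604.6 -191.9   99.2] fit [ 624.9 -202.4] 29.5 box [ 594. -230.] [ 637. -172.]
motor T (3, 40) 367 mean [ 600.1 -184.4   18.7] fit [ 618.7 -195.3] 49.6 box [ 545. -259.] [ 683. -126.]
motor S (124, 135) 449 mean [ 625.3 -206.   128.3] fit [ 625.7 -204.4] 20.1 box [ 598. -233.] [ 654. -175.]
motor S (75, 118) 396 mean [ 619.7 -225.    96.6] fit [ 625.9 -203. ] 29.2 box [ 596. -235.] [ 655. -1
[... 1733 characters left out ...]
ean [597.2 418.   16.5] fit [609.7 429.1] 32.6 box [560. 370.] [660. 478.]
mill T (130, 150) 114 mean [606.2 430.8 143.1] fit [606.9 431.8] 10.8 box [592. 417.] [623. 450.]
mill S (5, 30) 135 mean [607.9 412.7  17.6] fit [608.7 427.2] 24.5 box [561. 374.] [650. 463.]
mill S (130, 150) 78 mean [607.9 426.6 140.9] fit [608.1 430.5] 11.1 box [594. 416.] [623. 446.]
purple T (10, 100) 256 mean [ 453.3 -187.2   46.1] fit [ 459.9 -195.5] 26.8 box [ 395. -226.] [ 494. -154.]
purple S (10, 100) 550 mean [ 454.1 -196.4   48.3] fit [ 447.3 -181.5] 26.6 box [ 413. -227.] [ 497. -156.]
T table z [ 4.88154607e+02  3.12483156e+01 -1.16078308e-01]
S table z [ 4.86543196e+02 -1.75770727e+02  2.69521377e-01]
```

View pics/crop1.png

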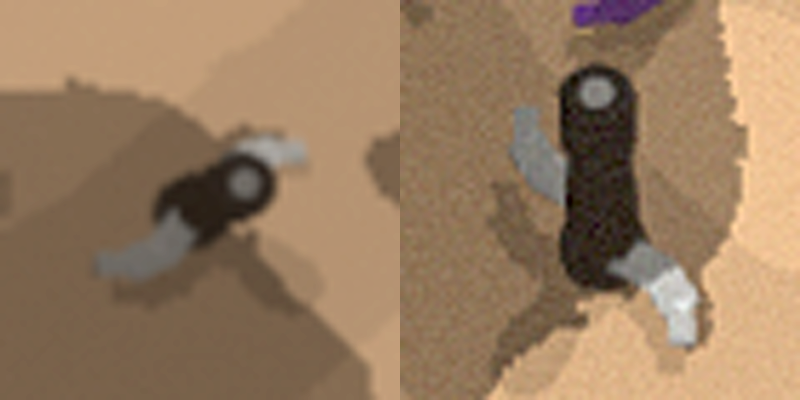

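The crop confirms it: black hub at the centre, with steel-grey arms at about (420,238) and (390,255) in the top view. I'll work out the arm direction and the first move.

```bash
cat >> h.py <<'E'
from scipy.spatial.transform import Rotation as Ro
def go(x,y,z,yaw=None):
    "print the tool-axis move (units) from the present pose to a target; yaw = world angle of tool x in deg"
    s=env.get_state(); w=s['tcp_rot']; R=Ro.from_quat([w[1],w[2],w[3],w[0]])
    d=R.inv().apply(np.array([x,y,z])-s['tcp_pos'])
    m=R.as_matrix(); cur=np.degrees(np.arctan2(m[1,0],m[0,0]))
    print('pos',s['tcp_pos'].round(1),'yaw',cur.round(2),'tilt',m[2,:2].round(4),'shift units',(d/200).round(4), 'F',s['wrist_force'].round(1),'gap',s['finger_gap'].round(1),'gf',round(s['grasp_force'],1),'t',s['clock'])
    if yaw is not None: print('turn z units',round(-(yaw-cur)/90,4))
E
python3 - <<'E'
from h import *
h=np.array([419.,-319])
for n in('top','side'):
    s=dict(np.load(n+'0.npz'));W=world(s).reshape(-1,3);C=s['color'].reshape(-1,3).astype(int)
    r=np.linalg.norm(W[:,:2]-h,axis=1); sat=C.max(1)-C.min(1)
    k=(r>20)&(r<58)&(W[:,2]>7)&(W[:,2]<42)&(sat<25)
    P=W[k]; a=np.degrees(np.arctan2(P[:,1]+319,P[:,0]-419))
    print(n,len(P))
    for lo,hi in((-180,0),(0,180)):
        q=(a>lo)&(a<hi); print(np.median(P[q],0).round(0) if q.any() else 0,'angle med',np.median(a[q]).round() if q.any() else 0)
go(419,-319,150)
E
```

```text
top 93
[ 444. -350.   15.] angle med -52.0
[ 396. -294.   28.] angle med 130.0
side 197
[ 443. -345.   13.] angle med -50.0
[ 397. -294.   28.] angle med 130.0Traceback (most recent call last):
  File "<stdin>", line 11, in <module>
  File "h.py", line 29, in go
    print('pos',s['tcp_pos'].round(1),'yaw',cur.round(2),'tilt',m[2,:2].round(4),'shift units',(d/200).round(4), 'F',s['wrist_force'].round(1),'gap',s['finger_gap'].round(1),'gf',round(s['grasp_force'],1),'t',s['clock'])
                                                                                                                                                     ^^^^^^^^^^^^^^^^^^^^^
AttributeError: 'float' object has no attribute 'round'
```

Call:
send_rows([
  [0.203,-0.1,0.03,0,0,0],
  [0.203,-0.1,0.03,0,0,0],
  [0.203,-0.1,0.03,0,0,0],
  [0.203,-0.1,0.03,0,0,0],
  [0.203,-0.1,0.03,0,0,0],
  [0.203,-0.1,0.03,0,0,0],
  [0.203,-0.1,0.03,0,0,0],
  [0.203,-0.1,0.03,0,0,0],
], grip=0.6, force=30)

```text
clock: 1.1
tcp_pos: [420.2, -318.2, 182.9]
tcp_rot: [-0.0, 0.992, 0.128, -0.0]
wrist_force: [0.3, -0.8, -0.6]
finger_gap: 51.2
grasp_force: 0.0
```

```bash
sed -i "s/s\['finger_gap'\].round(1)/round(float(s['finger_gap']),1)/" h.py; python3 - <<'E'
from h import *
go(419,-319,65)
E
```

```text
pos [ 420.2 -318.2  182.9] yaw 14.66 tilt [-0.0003 -0.0003] shift units [-0.0066  0.0027  0.5897] F [ 0.3 -0.8 -0.6] gap 51.2 gf 0.0 t 1.1
```

Call:
send_rows([
  [-0.0066,0.0027,0.15,0,0,0],
  [0,0,0.15,0,0,0],
  [0,0,0.15,0,0,0],
  [0,0,0.14,0,0,0],
  [0,0,0,0,0,0],
])

```text
clock: 1.72
tcp_pos: [417.3, -319.6, 64.0]
tcp_rot: [-0.001, 0.992, 0.128, -0.001]
wrist_force: [-0.4, 0.2, 0.1]
finger_gap: 51.2
grasp_force: 0.0
```

Call:
send_rows([
  [0,0,0,0,0,0],
  [0,0,0,0,0,0],
  [0,0,0,0,0,0],
  [0,0,0,0,0,0],
], grip=0)

```text
clock: 2.22
tcp_pos: [418.5, -320.4, 66.2]
tcp_rot: [0.0, 0.992, 0.128, 0.001]
wrist_force: [0.3, -0.0, 9.1]
finger_gap: 25.0
grasp_force: 31.8
```

Call:
send_rows([
  [0,0,-0.1,0,0,0],
  [0,0,-0.2,0,0,0],
  [0,0,-0.2,0,0,0],
  [0,0,-0.1,0,0,0],
  [0,0,0,0,0,0],
])

```text
clock: 2.85
tcp_pos: [418.5, -320.4, 186.7]
tcp_rot: [0.001, 0.992, 0.128, 0.001]
wrist_force: [0.4, 0.3, -1.9]
finger_gap: 25.0
grasp_force: 31.4
```

```bash
python3 - <<'E'
from h import *
go(636.5,199.5,185)
E
```

```text
pos [ 418.5 -320.4  186.7] yaw 14.65 tilt [0.0017 0.0019] shift units [ 1.7123 -2.2394  0.0071] F [ 0.4  0.3 -1.9] gap 25.0 gf 31.4 t 2.85
```

Call:
send_rows([
  [0.08,-0.105,0,0,0,0],
  [0.15,-0.196,0,0,0,0],
  [0.15,-0.196,0,0,0,0],
  [0.15,-0.196,0,0,0,0],
  [0.15,-0.196,0,0,0,0],
  [0.15,-0.196,0,0,0,0],
  [0.15,-0.196,0,0,0,0],
  [0.15,-0.196,0,0,0,0],
])

```text
clock: 3.85
tcp_pos: [562.1, 24.4, 184.4]
tcp_rot: [0.0, 0.992, 0.128, -0.001]
wrist_force: [0.8, -0.4, -1.8]
finger_gap: 25.5
grasp_force: 31.4
```

Call:
send_rows([
  [0.15,-0.196,0,0,0,0],
  [0.15,-0.196,0,0,0,0],
  [0.15,-0.196,0,0,0,0],
  [0.1,-0.131,0,0,0,0],
  [0.03,-0.04,0,0,0,0],
  [0,0,0,0,0,0],
])

```text
clock: 4.6
tcp_pos: [635.6, 198.7, 184.4]
tcp_rot: [0.0, 0.992, 0.128, -0.001]
wrist_force: [-1.1, -0.5, -1.1]
finger_gap: 25.5
grasp_force: 31.4
```

```bash
python3 - <<'E'
from h import *
go(636.5,199.5,185)
s=snap('side');t=snap('top')
cv2.imwrite('pics/c2.png',np.hstack([cv2.resize(x,(400,400)) for x in (s['color'][60:220,260:420],t['color'][80:240,140:300])]))
W=world(s).reshape(-1,3)
k=(np.linalg.norm(W[:,:2]-[636.5,199.5],axis=1)<60)&(W[:,2]>95)&(W[:,2]<170); print(W[k].min(0),np.sort(W[k][:,2])[:8])
E
```

```text
pos [635.6 198.7 184.4] yaw 14.66 tilt [-0.0012  0.0004] shift units [ 0.0056 -0.0028 -0.0028] F [-1.1 -0.5 -1.1] gap 25.5 gf 31.4 t 4.6
[604.95941803 152.60147896 118.42689324] [118.42689324 119.35336091 119.55809719 119.66567792 119.84378325
 119.8880932  119.94000569 121.01158361]
```

View pics/c2.png

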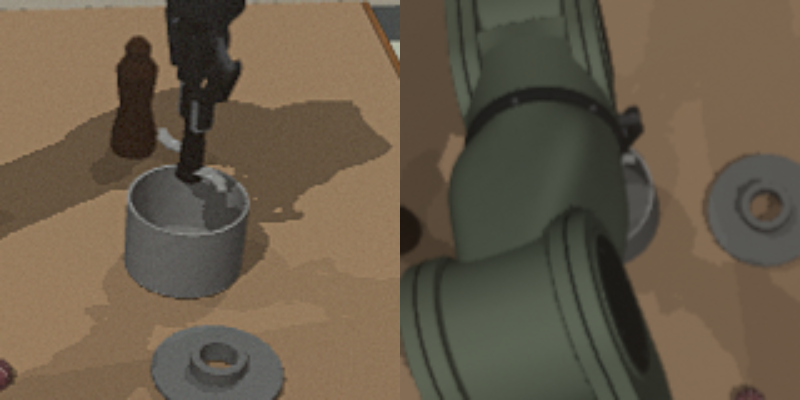

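The blade hangs upright over the bowl, hub at about (190,160) in the left crop. Lowering it.

Call:
send_rows([
  [0.004,-0.003,0.1,0,0,0],
  [0,0,0.15,0,0,0],
  [0,0,0.12,0,0,0],
  [0,0,0.08,0,0,0],
  [0,0,0.05,0,0,0],
  [0,0,0,0,0,0],
])

```text
clock: 5.45
tcp_pos: [636.4, 199.6, 85.2]
tcp_rot: [0.0, 0.992, 0.127, -0.0]
wrist_force: [-0.2, -0.1, -0.5]
finger_gap: 25.1
grasp_force: 31.4
```

Call:
send_rows([
  [0,0,0.02,0,0,0],
  [0,0,0.02,0,0,0],
  [0,0,0.01,0,0,0],
  [0,0,0,0,0,0],
])

```text
clock: 5.95
tcp_pos: [636.4, 199.8, 75.3]
tcp_rot: [-0.0, 0.992, 0.128, -0.0]
wrist_force: [0.3, 0.5, -1.2]
finger_gap: 25.0
grasp_force: 31.4
```

Call:
send_rows([
  [0,0,0.01,0,0,0],
  [0,0,0.01,0,0,0],
  [0,0,0,0,0,0],
])

```text
clock: 6.32
tcp_pos: [636.8, 200.5, 72.0]
tcp_rot: [-0.001, 0.992, 0.128, 0.001]
wrist_force: [-1.8, 2.4, 7.3]
finger_gap: 24.9
grasp_force: 30.6
```

Call:
send_rows([
  [0,0,0,0,0,0],
  [0,0,0,0,0,0],
  [0,0,0,0,0,0],
], grip=0.5)

```text
clock: 6.7
tcp_pos: [636.4, 199.7, 71.2]
tcp_rot: [0.0, 0.992, 0.128, -0.0]
wrist_force: [0.4, 0.1, -0.3]
finger_gap: 42.8
grasp_force: 0.0
```

Call:
send_rows([
  [0,0,-0.1,0,0,0],
  [0,0,-0.2,0,0,0],
  [0,0,-0.2,0,0,0],
  [0,0,-0.1,0,0,0],
])

```text
clock: 7.2
tcp_pos: [637.1, 199.8, 195.1]
tcp_rot: [-0.0, 0.992, 0.127, 0.002]
wrist_force: [0.4, -0.4, 0.9]
finger_gap: 42.4
grasp_force: 0.0
```

```bash
python3 - <<'E'
from h import *
go(422,24.5,150,39)
s=snap('side')
cv2.imwrite('pics/c3.png',cv2.resize(s['color'][110:190,290:370],(480,480),interpolation=cv2.INTER_CUBIC))
W=world(s).reshape(-1,3)
k=(np.linalg.norm(W[:,:2]-[636.5,199.5],axis=1)<40)&(W[:,2]>92)&(W[:,2]<120); P=W[k];print(len(P),P.mean(0),P.max(0),P.min(0))
E
```

```text
pos [637.1 199.8 195.1] yaw 14.65 tilt [ 0.0035 -0.0002] shift units [-1.2628  0.5763  0.221 ] F [ 0.4 -0.4  0.9] gap 42.4 gf 0.0 t 7.2
turn z units -0.2706
70 [636.70027009 195.34482558  99.40386042] [649.48239548 211.5677567  105.41037024] [625.1369014  183.38014068  92.18620211]
```

View pics/c3.png

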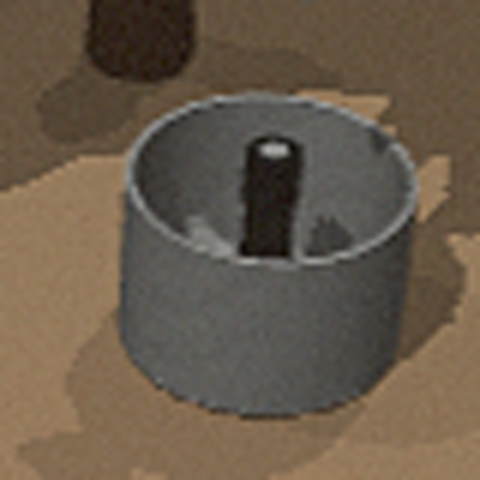

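The blade is seated upright: hub top at (272,150) in the crop, about 13 mm above the rim. Next is the onion.

Call:
send_rows([
  [-0.21,0.096,0.02,0,0,0],
  [-0.21,0.096,0.04,0,0,0],
  [-0.21,0.096,0.04,0,0,0],
  [-0.21,0.096,0.04,0,0,0],
  [-0.21,0.096,0.04,0,0,0],
  [-0.21,0.096,0.04,0,0,0],
], grip=0.62)

```text
clock: 8.0
tcp_pos: [420.9, 23.8, 148.0]
tcp_rot: [0.0, 0.992, 0.128, 0.001]
wrist_force: [1.3, -0.1, -0.5]
finger_gap: 53.2
grasp_force: 0.0
```

Call:
send_rows([
  [0,0,0.1,0,0,-0.09],
  [0,0,0.1,0,0,-0.09],
  [0,0,0.1,0,0,-0.09],
  [0,0,0,0,0,0],
])

```text
clock: 8.5
tcp_pos: [421.7, 24.4, 87.2]
tcp_rot: [-0.0, 0.943, 0.333, -0.0]
wrist_force: [0.4, 0.6, 0.6]
finger_gap: 53.3
grasp_force: 0.0
```

```bash
python3 - <<'E'
from h import *
go(422,24.5,0,39)
s=snap('side')
W=world(s).reshape(-1,3)
C=s['color'].astype(int).reshape(-1,3); k=(np.linalg.norm(W[:,:2]-[422,24],axis=1)<32)&(W[:,2]<30)&(W[:,2]>3)&(C[:,2]-C[:,1]>C[:,1]-C[:,0]+8)
P=W[k];print(len(P),P.max(0),P.min(0))
cv2.imwrite('pics/c4.png',cv2.resize(s['color'][165:245,217:297],(480,480),interpolation=cv2.INTER_CUBIC))
E
```

```text
pos [421.7  24.4  87.2] yaw 38.91 tilt [-0.0007 -0.0005] shift units [0.0017 0.0009 0.4361] F [0.4 0.6 0.6] gap 53.3 gf 0.0 t 8.5
turn z units -0.001
146 [440.14694869  35.98415565  25.71090739] [405.12405732   5.12009301   3.3629238 ]
```

View pics/c4.png

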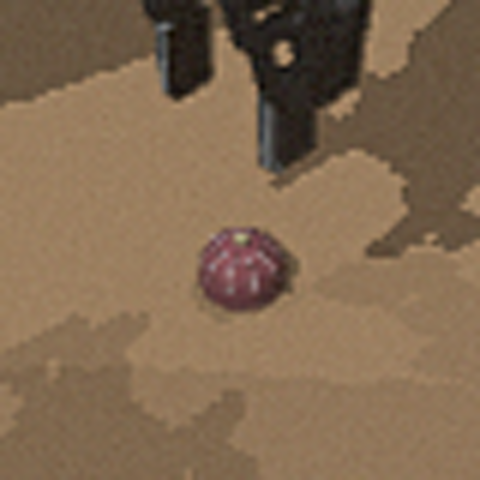

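The picture shows the onion at (242,268), with the fingers above it straddling it. Going down in steps.

Call:
send_rows([
  [0.001,0.004,0.1,0,0,0],
  [0,0,0.15,0,0,0],
  [0,0,0.1,0,0,0],
  [0,0,0.05,0,0,0],
  [0,0,0.025,0,0,0],
  [0,0,0,0,0,0],
])

```text
clock: 9.3
tcp_pos: [427.8, 24.4, 6.4]
tcp_rot: [-0.001, 0.943, 0.333, -0.003]
wrist_force: [-0.4, -0.1, -0.6]
finger_gap: 53.3
grasp_force: 0.0
```

```bash
python3 - <<'E'
from h import *
go(422,24.5,0,39)
s=snap('side')
W=world(s).reshape(-1,3)
C=s['color'].astype(int).reshape(-1,3); d=W[:,:2]-[422,24]
t=d@np.array([.629,-.777]); k=(np.linalg.norm(d,axis=1)<45)&(abs(t)>24)&(C.max(1)<75)&(W[:,2]<40)
P=W[k]; print(len(P),np.sort(P[:,2])[:12].round(1))
E
```

```text
pos [427.8  24.4   6.4] yaw 38.92 tilt [-0.0057 -0.0041] shift units [-0.0224 -0.0185  0.0321] F [-0.4 -0.1 -0.6] gap 53.3 gf 0.0 t 9.3
turn z units -0.0009
27 [11.  12.5 13.  14.3 17.8 19.2 19.8 20.2 20.8 20.9 23.6 25.4]
```

```bash
python3 - <<'E'
from h import *
print(env.get_state()['q'].round(3)); go(422,24,0,39)
E
```

```text
[-1.310e-01  9.750e-01 -1.000e-03  2.173e+00  1.000e-02  1.000e-03
 -1.033e+00]
pos [427.8  24.4   6.5] yaw 38.92 tilt [-0.0056 -0.0041] shift units [-0.0235 -0.0164  0.0325] F [-0.6 -0.6  0.3] gap 53.0 gf 0.0 t 9.35
turn z units -0.0009
```

Joint 6 sits at its limit (0), so the tool stops 6 mm outward. A tilt of about 2° inward makes the point reachable.

Call:
send_rows([
  [0,0,0,0.0065,-0.009,0],
  [0,0,0,0.0065,-0.009,0],
  [-0.012,-0.008,0,0,0,0],
  [-0.012,-0.008,0,0,0,0],
  [0,0,0,0,0,0],
])

```text
clock: 9.98
tcp_pos: [421.3, 23.8, 6.1]
tcp_rot: [-0.006, 0.943, 0.333, -0.021]
wrist_force: [-0.1, 0.2, -0.7]
finger_gap: 52.4
grasp_force: 0.0
```

```bash
python3 - <<'E'
from h import *
print(env.get_state()['q'].round(3)); go(422,24,0,39)
E
```

```text
[-0.127  0.976 -0.005  2.156  0.011  0.053 -1.032]
pos [421.3  23.8   6.1] yaw 38.98 tilt [-0.0352 -0.0254] shift units [0.0045 0.0025 0.0302] F [-0.1  0.2 -0.7] gap 52.4 gf 0.0 t 9.975
turn z units -0.0003
```

Call:
send_rows([
  [0.004,0.002,0.015,0,0,0],
  [0,0,0.015,0,0,0],
  [0,0,0,0,0,0],
])

```text
clock: 10.35
tcp_pos: [422.1, 24.0, -0.2]
tcp_rot: [-0.006, 0.943, 0.333, -0.021]
wrist_force: [0.9, 0.2, -0.6]
finger_gap: 52.9
grasp_force: 0.0
```

Call:
send_rows([
  [0,0,0,0,0,0],
  [0,0,0,0,0,0],
  [0,0,0,0,0,0],
  [0,0,0,0,0,0],
], grip=0, force=25)

```text
clock: 10.85
tcp_pos: [422.2, 24.1, 0.2]
tcp_rot: [-0.006, 0.943, 0.333, -0.021]
wrist_force: [-0.9, 0.7, 6.4]
finger_gap: 34.3
grasp_force: 24.7
```

Call:
send_rows([
  [0,0,-0.05,0,0,0],
  [0,0,-0.1,0,0,0],
  [0,0,-0.2,0,0,0],
  [0,0,-0.2,0,0,0],
  [0,0,-0.15,-0.013,0.018,0],
  [0,0,0,0,0,0],
])

```text
clock: 11.6
tcp_pos: [428.7, 24.4, 142.0]
tcp_rot: [-0.001, 0.943, 0.333, -0.002]
wrist_force: [0.5, -0.3, -0.3]
finger_gap: 34.3
grasp_force: 25.3
```

```bash
python3 - <<'E'
from h import *
go(636.7-.777*35,199.5-.629*35,145,39)
s=snap('side')
W=world(s).reshape(-1,3)
C=s['color'].astype(int).reshape(-1,3); k=(W[:,2]>60)&(np.linalg.norm(W[:,:2]-[422,24],axis=1)<60)&(C[:,2]-C[:,1]>15)
P=W[k];print(len(P)); print(P.max(0),P.min(0),P.mean(0)) if len(P) else 0
E
```

```text
pos [428.7  24.4 142. ] yaw 38.95 tilt [-0.0035 -0.0029] shift units [ 1.1842 -0.0271 -0.0193] F [ 0.5 -0.3 -0.3] gap 34.3 gf 25.3 t 11.6
turn z units -0.0005
117
[476.18988372  36.47763121 337.93105135] [412.63183671 -23.1641379  140.14042553] [429.12776309  13.18919981 168.67053533]
```

Call:
send_rows([
  [0.1,-0.002,-0.02,0,0,0],
  [0.22,-0.005,0,0,0,0],
  [0.22,-0.005,0,0,0,0],
  [0.22,-0.005,0,0,0,0],
  [0.22,-0.005,0,0,0,0],
  [0.15,-0.004,0,0,0,0],
  [0.054,-0.001,0,0,0,0],
  [0,0,0,0,0,0],
])

```text
clock: 12.65
tcp_pos: [608.6, 177.6, 140.9]
tcp_rot: [-0.001, 0.943, 0.334, -0.005]
wrist_force: [-0.4, -1.1, -1.1]
finger_gap: 34.6
grasp_force: 25.3
```

```bash
python3 - <<'E'
from h import *
go(636.7-.777*35,199.5-.629*35,46,39)
s=snap('side')
cv2.imwrite('pics/c5.png',cv2.resize(s['color'][70:190,270:390],(480,480),interpolation=cv2.INTER_CUBIC))
E
```

```text
pos [608.6 177.6 140.9] yaw 38.99 tilt [-0.0085 -0.0056] shift units [0.007  0.006  0.4745] F [-0.4 -1.1 -1.1] gap 34.6 gf 25.3 t 12.65
turn z units -0.0001
```

View pics/c5.png

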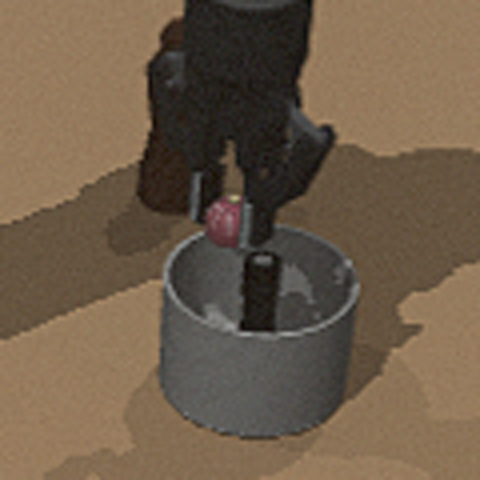

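The onion is held at (226,222), just outside the hub and above the bowl. Lowering and releasing.

Call:
send_rows([
  [0.006,0.006,0.1,0,0,0],
  [0,0,0.15,0,0,0],
  [0,0,0.12,0,0,0],
  [0,0,0.08,0,0,0],
  [0,0,0.02,0,0,0],
  [0,0,0,0,0,0],
])

```text
clock: 13.45
tcp_pos: [610.1, 177.2, 48.8]
tcp_rot: [-0.001, 0.943, 0.333, -0.004]
wrist_force: [0.4, 0.1, -0.3]
finger_gap: 34.6
grasp_force: 25.3
```

Call:
send_rows([
  [0,0,0,0,0,0],
  [0,0,0,0,0,0],
  [0,0,0,0,0,0],
], grip=0.5)

```text
clock: 13.82
tcp_pos: [610.0, 177.3, 48.7]
tcp_rot: [-0.001, 0.943, 0.333, -0.004]
wrist_force: [0.0, 0.0, 0.7]
finger_gap: 43.0
grasp_force: 0.0
```

Call:
send_rows([
  [0,0,-0.1,0,0,0],
  [0,0,-0.2,0,0,0],
  [0,0,-0.2,0,0,0],
  [0,0,-0.05,0,0,0],
  [0,0,0,0,0,0],
])

```text
clock: 14.45
tcp_pos: [611.0, 177.3, 159.4]
tcp_rot: [-0.001, 0.943, 0.333, -0.003]
wrist_force: [-0.1, 0.4, -0.2]
finger_gap: 42.8
grasp_force: 0.0
```

```bash
python3 - <<'E'
from h import *
go(645,14,120,14.6)
s=snap('side')
cv2.imwrite('pics/c6.png',cv2.resize(s['color'][110:190,290:370],(480,480),interpolation=cv2.INTER_CUBIC))
E
```

```text
pos [611.  177.3 159.4] yaw 38.96 tilt [-0.0054 -0.0044] shift units [-0.3802  0.7428  0.1956] F [-0.1  0.4 -0.2] gap 42.8 gf 0.0 t 14.45
turn z units 0.2706
```

View pics/c6.png

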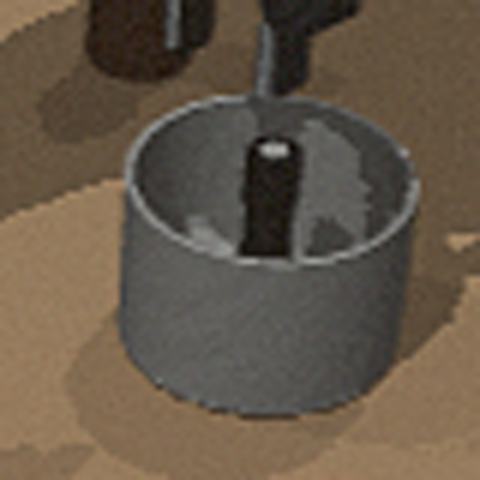

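The onion isn't visible from the side, since the front wall hides it. I'll check from the top once the arm is over the lid.

Call:
send_rows([
  [-0.095,0.186,0,0,0,0],
  [-0.095,0.186,0.02,0,0,0],
  [-0.095,0.186,0.05,0,0,0],
  [-0.095,0.186,0.06,0,0,0],
  [0,0,0.06,0,0,0],
], grip=1)

```text
clock: 15.12
tcp_pos: [644.7, 9.9, 118.6]
tcp_rot: [-0.001, 0.943, 0.331, -0.005]
wrist_force: [-0.5, -0.0, 0.2]
finger_gap: 85.6
grasp_force: 0.0
```

```bash
python3 - <<'E'
from h import *
go(645,14,10,39)
t=snap('top'); s=snap('side')
a=cv2.resize(t['color'][120:200,178:258],(400,400),interpolation=cv2.INTER_CUBIC)
b=cv2.resize(s['color'][150:250,300:400],(400,400),interpolation=cv2.INTER_CUBIC)
cv2.imwrite('pics/c7.png',cv2.convertScaleAbs(np.hstack([a,b]),alpha=1.5))
W=world(t).reshape(-1,3)
d=W[:,:2]-[636.7,199.5]; r=np.linalg.norm(d,axis=1)
P=W[(r<55)&(r>16)]; C=t['color'].astype(int).reshape(-1,3)[(r<55)&(r>16)]
k=C[:,2]-C[:,1]>12; print('red',k.sum(),np.nanmedian(P[k],0) if k.any() else 0)
E
```

```text
pos [644.7   9.9 118.6] yaw 38.71 tilt [-0.0089 -0.0044] shift units [ 0.0187 -0.0127  0.5428] F [-0.5 -0.   0.2] gap 85.6 gf 0.0 t 15.125
turn z units -0.0032
red 67 [614.74084347 179.91091757  26.38728225]
```

View pics/c7.png

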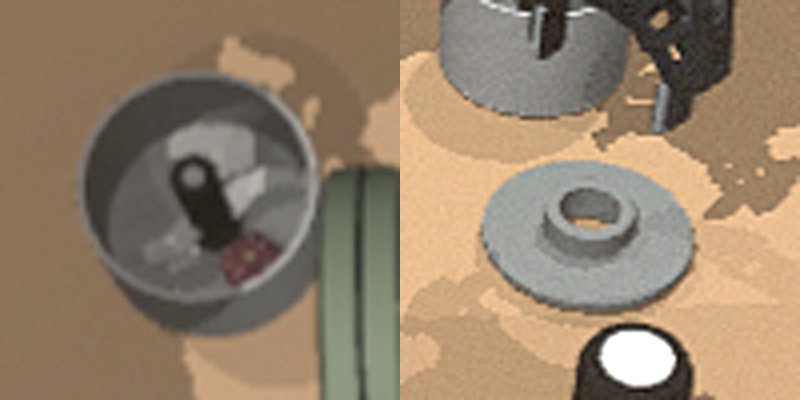

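The onion lies in the bowl at (250,260) in the left crop, beside the hub, and the lid collar is at (590,222). Going down on the lid.

Call:
send_rows([
  [0.019,-0.013,0.1,-0.0028,0.0057,-0.003],
  [0,0,0.15,0,0,0],
  [0,0,0.15,0,0,0],
  [0,0,0.1,0,0,0],
  [0,0,0.04,0,0,0],
  [0,0,0,0,0,0],
])

```text
clock: 15.98
tcp_pos: [646.4, 18.6, 12.3]
tcp_rot: [-0.001, 0.942, 0.336, 0.001]
wrist_force: [-0.4, -0.2, -0.1]
finger_gap: 85.4
grasp_force: 0.0
```

```bash
python3 - <<'E'
from h import *
go(645,14,10,39)
E
```

```text
pos [646.4  18.6  12.3] yaw 39.24 tilt [ 0.0025 -0.0005] shift units [-0.0199  0.0135  0.0116] F [-0.4 -0.2 -0.1] gap 85.4 gf 0.0 t 15.975
turn z units 0.0026
```

Call:
send_rows([
  [-0.02,0.0135,0.01,0,0,0],
  [0,0,0,0,0,0],
])

```text
clock: 16.23
tcp_pos: [645.0, 13.0, 10.7]
tcp_rot: [-0.0, 0.942, 0.335, 0.001]
wrist_force: [0.3, 0.6, 0.1]
finger_gap: 85.3
grasp_force: 0.0
```

Call:
send_rows([
  [0,0,0,0,0,0],
  [0,0,0,0,0,0],
  [0,0,0,0,0,0],
  [0,0,0,0,0,0],
], grip=0, force=30)

```text
clock: 16.73
tcp_pos: [645.0, 13.9, 10.6]
tcp_rot: [-0.001, 0.942, 0.336, 0.001]
wrist_force: [-3.5, 0.4, 6.6]
finger_gap: 54.6
grasp_force: 31.4
```

Call:
send_rows([
  [0,0,-0.05,0,0,0],
  [0,0,-0.15,0,0,0],
  [0,0,-0.2,0,0,0],
  [0,0,-0.2,0,0,0],
  [0,0,-0.06,0,0,0],
  [0,0,0,0,0,0],
  [0,0,0,0,0,0],
])

```text
clock: 17.6
tcp_pos: [644.2, 13.5, 141.0]
tcp_rot: [-0.001, 0.942, 0.336, 0.0]
wrist_force: [0.5, -0.0, -1.6]
finger_gap: 54.0
grasp_force: 32.3
```

```bash
python3 - <<'E'
from h import *
go(636.6,199.4,142,39)
s=snap('side')
W=world(s).reshape(-1,3); d=np.linalg.norm(W[:,:2]-[645,14],axis=1)
P=W[(d<75)&(d>40)&(W[:,2]>100)&(W[:,2]<165)]
k=abs(P[:,2]-np.median(P[:,2]))<12; P=P[k]; A=np.c_[P[:,:2]-[645,14],np.ones(len(P))]
print(len(P),np.linalg.lstsq(A,P[:,2],rcond=None)[0], P.min(0),P.max(0))
E
```

```text
pos [644.2  13.5 141. ] yaw 39.23 tilt [ 0.001  -0.0015] shift units [ 0.5586 -0.744  -0.0035] F [ 0.5 -0.  -1.6] gap 54.0 gf 32.3 t 17.6
turn z units 0.0025
895 [3.56623554e-03 6.75093868e-03 1.44402470e+02] [580.03679102 -54.4967235  132.52616848] [711.09828817  79.25210428 155.97153088]
```

Call:
send_rows([
  [0.06,-0.08,0,0,0,0],
  [0.13,-0.173,0,0,0,0],
  [0.13,-0.173,0,0,0,0],
  [0.13,-0.173,0,0,0,0],
  [0.08,-0.107,0,0,0,0],
  [0.0286,-0.038,0,0,0,0],
  [0,0,0,0,0,0],
  [0,0,0,0,0,0],
])

```text
clock: 18.65
tcp_pos: [637.3, 198.1, 142.4]
tcp_rot: [-0.0, 0.942, 0.335, 0.001]
wrist_force: [0.2, 0.5, -0.7]
finger_gap: 54.0
grasp_force: 32.3
```

```bash
python3 - <<'E'
from h import *
go(636.6,199.4,90.6,39)
s=snap('side')
W=world(s).reshape(-1,3); d=np.linalg.norm(W[:,:2]-[636.6,199.4],axis=1)
P=W[(d<75)&(W[:,2]>137)&(W[:,2]<149)]; print('lid',P.min(0),P.max(0))
P=W[(d<75)&(W[:,2]>5)&(W[:,2]<90)]; print('bowl',P.min(0),P.max(0))
E
```

```text
pos [637.3 198.1 142.4] yaw 39.15 tilt [0.0019 0.0001] shift units [ 0.001  -0.0074  0.2589] F [ 0.2  0.5 -0.7] gap 54.0 gf 32.3 t 18.65
turn z units 0.0016
lid [573.95789726 128.83902906 137.78682894] [705.32380326 262.47638019 148.94579708]
bowl [571.82226395 129.28130951   5.11040229] [701.80423838 266.96333581  89.97130413]
```

Call:
send_rows([
  [0,-0.0115,0.05,0,0,0],
  [0,0,0.08,0,0,0],
  [0,0,0.06,0,0,0],
  [0,0,0.03,0,0,0],
  [0,0,0.01,0,0,0],
  [0,0,0,0,0,0],
])

```text
clock: 19.45
tcp_pos: [635.8, 201.3, 96.6]
tcp_rot: [-0.001, 0.942, 0.336, 0.001]
wrist_force: [-0.1, 0.1, 0.6]
finger_gap: 54.1
grasp_force: 32.3
```

Call:
send_rows([
  [0,0,0.01,0,0,0],
  [0,0,0.01,0,0,0],
  [0,0,0,0,0,0],
])

```text
clock: 19.82
tcp_pos: [635.7, 201.3, 92.3]
tcp_rot: [-0.001, 0.942, 0.336, 0.001]
wrist_force: [-0.6, 0.0, -0.5]
finger_gap: 54.1
grasp_force: 32.3
```

Call:
send_rows([
  [-0.001,0.004,0.004,0,0,0],
  [0,0,0.006,0,0,0],
  [0,0,0,0,0,0],
  [0,0,0,0,0,0],
])

```text
clock: 20.32
tcp_pos: [636.2, 200.4, 90.6]
tcp_rot: [-0.001, 0.942, 0.336, 0.001]
wrist_force: [-0.5, -1.3, 4.2]
finger_gap: 54.4
grasp_force: 32.8
```

Call:
send_rows([
  [0,0,0,0,0,0],
  [0,0,0,0,0,0],
  [0,0,0,0,0,0],
  [0,0,0,0,0,0],
], grip=0.85)

```text
clock: 20.82
tcp_pos: [636.1, 200.5, 90.4]
tcp_rot: [-0.001, 0.942, 0.336, 0.001]
wrist_force: [0.5, -0.3, -0.1]
finger_gap: 72.1
grasp_force: 0.0
```

Call:
send_rows([
  [0,0,-0.1,0,0,0],
  [0,0,-0.2,0,0,0],
  [0,0,-0.2,0,0,0],
  [0,0,-0.2,0,0,0],
  [0,0,-0.05,0,0,0],
  [0,0,0,0,0,0],
  [0,0,0,0,0,0],
], grip=1)

```text
clock: 21.7
tcp_pos: [635.5, 200.1, 239.2]
tcp_rot: [-0.001, 0.942, 0.336, 0.0]
wrist_force: [-0.4, -0.1, 0.0]
finger_gap: 85.3
grasp_force: 0.0
```

```bash
python3 - <<'E'
from h import *
go(625,-203,240,39)
s=snap('side')
cv2.imwrite('pics/c8.png',cv2.resize(s['color'][100:200,285:385],(480,480),interpolation=cv2.INTER_CUBIC))
W=world(s).reshape(-1,3); d=np.linalg.norm(W[:,:2]-[636.6,199.4],axis=1)
P=W[(d<64)&(d>34)&(W[:,2]>85)&(W[:,2]<102)]
A=np.c_[P[:,:2]-[636.6,199.4],np.ones(len(P))]; print('flange top plane',len(P),np.linalg.lstsq(A,P[:,2],rcond=None)[0],P.min(0),P.max(0))
P=W[(d<34)&(W[:,2]>109)&(W[:,2]<116)]; print('collar',P.min(0),P.max(0),P.mean(0))
E
```

```text
pos [635.5 200.1 239.2] yaw 39.23 tilt [ 0.0006 -0.0012] shift units [-1.3154  1.5283 -0.0069] F [-0.4 -0.1  0. ] gap 85.3 gf 0.0 t 21.7
turn z units 0.0025
flange top plane 706 [6.78277858e-03 6.01033237e-03 9.41862686e+01] [572.81852379 135.95939545  85.01447168] [700.29657923 262.86873383  99.57976056]
collar [610.52432592 168.71815452 109.01875171] [663.99204287 228.65370616 115.260756  ] [637.70341472 197.94075248 111.98304957]
```

View pics/c8.png

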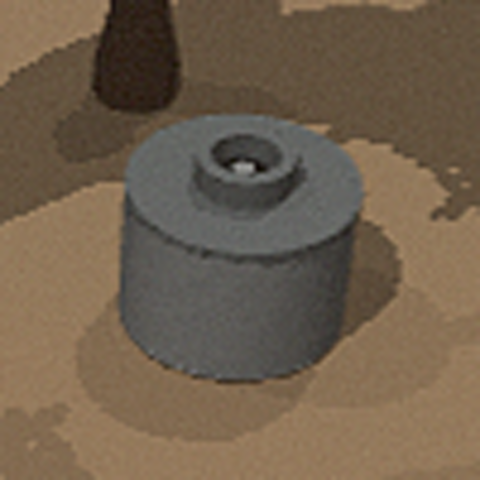

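The lid lies level on the rim: flange top at 94.2 mm, with the hub visible in the collar at (243,165). Next is the motor head.

Call:
send_rows([
  [-0.1,0.116,0,0,0,0],
  [-0.19,0.221,0,0,0,0],
  [-0.19,0.221,0,0,0,0],
  [-0.19,0.221,0,0,0,0],
  [-0.19,0.221,0,0,0,0],
  [-0.19,0.221,0,0,0,0],
  [-0.165,0.19,0,0,0,0],
  [-0.1,0.117,0,0,0,0],
])

```text
clock: 22.75
tcp_pos: [624.6, -205.6, 238.8]
tcp_rot: [-0.001, 0.942, 0.335, 0.0]
wrist_force: [-0.1, 1.2, -0.1]
finger_gap: 85.4
grasp_force: 0.0
```

Call:
send_rows([
  [0,0,0,0,0,0],
  [0,0,0,0,0,0],
])

```text
clock: 23.0
tcp_pos: [625.4, -201.9, 239.1]
tcp_rot: [-0.001, 0.942, 0.336, 0.001]
wrist_force: [0.5, 0.3, -0.4]
finger_gap: 85.5
grasp_force: 0.0
```

```bash
python3 - <<'E'
from h import *
go(625.2,-203,78,39)
E
```

```text
pos [ 625.4 -201.9  239.1] yaw 39.26 tilt [ 0.0024 -0.0016] shift units [-0.006   0.005   0.8054] F [ 0.5  0.3 -0.4] gap 85.5 gf 0.0 t 23.0
turn z units 0.0029
```

Call:
send_rows([
  [-0.006,0.005,0.1,0,0,0],
  [0,0,0.2,0,0,0],
  [0,0,0.2,0,0,0],
  [0,0,0.15,0,0,0],
  [0,0,0.125,0,0,0],
  [0,0,0.05,0,0,0],
  [0,0,0,0,0,0],
  [0,0,0,0,0,0],
])

```text
clock: 24.0
tcp_pos: [625.8, -203.9, 75.7]
tcp_rot: [-0.0, 0.942, 0.336, 0.002]
wrist_force: [0.3, -0.2, 0.4]
finger_gap: 85.2
grasp_force: 0.0
```

Call:
send_rows([
  [0,0,0,0,0,0],
  [0,0,0,0,0,0],
  [0,0,0,0,0,0],
  [0,0,0,0,0,0],
  [0,0,0,0,0,0],
], grip=0, force=60)

```text
clock: 24.62
tcp_pos: [625.5, -203.6, 75.6]
tcp_rot: [-0.001, 0.942, 0.336, 0.001]
wrist_force: [-3.5, 4.7, 9.5]
finger_gap: 58.8
grasp_force: 62.1
```

Call:
send_rows([
  [0,0,-0.02,0,0,0],
  [0,0,-0.05,0,0,0],
  [0,0,-0.1,0,0,0],
  [0,0,-0.18,0,0,0],
  [0,0,-0.18,0,0,0],
  [0,0,-0.18,0,0,0],
  [0,0,-0.06,0,0,0],
  [0,0,0,0,0,0],
])

```text
clock: 25.62
tcp_pos: [625.0, -204.3, 228.5]
tcp_rot: [-0.001, 0.942, 0.336, 0.001]
wrist_force: [0.7, -0.5, -5.5]
finger_gap: 58.9
grasp_force: 65.7
```

```bash
python3 - <<'E'
from h import *
go(636.2,200,230,39)
s=snap('side')
cv2.imwrite('pics/c9.png',s['color'][100:320,240:480])
W=world(s).reshape(-1,3); d=np.linalg.norm(W[:,:2]-[625,-202],axis=1)
P=W[(d<62)&(W[:,2]>120)&(W[:,2]<200)]; print(len(P),P.min(0),P.max(0))
E
```

```text
pos [ 625.  -204.3  228.5] yaw 39.23 tilt [ 0.0024 -0.0004] shift units [ 1.3216 -1.5305 -0.0036] F [ 0.7 -0.5 -5.5] gap 58.9 gf 65.7 t 25.625
turn z units 0.0025
947 [ 577.97452068 -253.50254432  152.24597445] [ 671.05154228 -180.06121868  199.97533438]
```

View pics/c9.png

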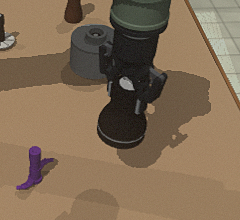

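The head hangs upright at (122,125), its base at about 153 mm. Carrying it over the lid.

Call:
send_rows([
  [0.06,-0.07,0,0,0,0],
  [0.13,-0.15,0,0,0,0],
  [0.17,-0.197,0,0,0,0],
  [0.17,-0.197,0,0,0,0],
  [0.17,-0.197,0,0,0,0],
  [0.17,-0.197,0,0,0,0],
  [0.17,-0.197,0,0,0,0],
  [0.13,-0.15,0,0,0,0],
])

```text
clock: 26.68
tcp_pos: [634.0, 156.9, 228.2]
tcp_rot: [-0.001, 0.942, 0.337, 0.0]
wrist_force: [1.0, 0.3, -5.0]
finger_gap: 59.0
grasp_force: 65.7
```

Call:
send_rows([
  [0.1,-0.116,0,0,0,0],
  [0.05,-0.059,0,0,0,0],
  [0,0,0,0,0,0],
  [0,0,0,0,0,0],
  [0,0,0,0,0,0],
])

```text
clock: 27.3
tcp_pos: [636.3, 198.5, 229.5]
tcp_rot: [-0.0, 0.942, 0.335, 0.001]
wrist_force: [0.8, 0.0, -3.8]
finger_gap: 58.7
grasp_force: 65.7
```

```bash
python3 - <<'E'
from h import *
go(636.2,200.2,169.6,39)
s=snap('side')
W=world(s).reshape(-1,3)
d=np.linalg.norm(W[:,:2]-[636,200],axis=1)
P=W[(d<62)&(W[:,2]>140)&(W[:,2]<185)]; print(len(P),P.min(0),P.max(0))
P=W[(d<80)&(W[:,2]>60)&(W[:,2]<98)]; print('lid/bowl',P.min(0),P.max(0))
E
```

```text
pos [636.3 198.5 229.5] yaw 39.14 tilt [ 0.0021 -0.0002] shift units [ 0.0046 -0.0068  0.2994] F [ 0.8  0.  -3.8] gap 58.7 gf 65.7 t 27.3
turn z units 0.0016
388 [588.82045638 147.00496311 152.89406821] [683.06231925 202.99962525 184.99771295]
lid/bowl [572.38484849 130.77605392  60.01338691] [704.64156231 261.86759187  97.95593939]
```

Call:
send_rows([
  [0.003,-0.006,0.03,0,0,0],
  [0,0,0.05,0,0,0],
  [0,0,0.05,0,0,0],
  [0,0,0.03,0,0,0],
  [0,0,0.02,0,0,0],
  [0,0,0,0,0,0],
  [0,0,0,0,0,0],
])

```text
clock: 28.22
tcp_pos: [636.0, 201.1, 193.7]
tcp_rot: [-0.001, 0.942, 0.336, 0.001]
wrist_force: [0.5, 0.0, -5.2]
finger_gap: 59.1
grasp_force: 65.7
```

Call:
send_rows([
  [-0.001,0.003,0.015,0,0,0],
  [0,0,0.015,0,0,0],
  [0,0,0.015,0,0,0],
  [0,0,0.015,0,0,0],
  [0,0,0,0,0,0],
  [0,0,0,0,0,0],
])

```text
clock: 28.98
tcp_pos: [636.1, 200.5, 181.5]
tcp_rot: [-0.001, 0.942, 0.336, 0.001]
wrist_force: [0.2, -0.3, -4.1]
finger_gap: 59.0
grasp_force: 65.7
```

Past the collar top with no contact force. Down to about 1 mm above the seat.

Call:
send_rows([
  [0,0,0.015,0,0,0],
  [0,0,0.015,0,0,0],
  [0,0,0.015,0,0,0],
  [0,0,0.008,0,0,0],
  [0,0,0,0,0,0],
  [0,0,0,0,0,0],
])

```text
clock: 29.72
tcp_pos: [636.2, 200.5, 170.9]
tcp_rot: [-0.001, 0.942, 0.336, 0.001]
wrist_force: [-1.2, -0.1, -5.3]
finger_gap: 58.6
grasp_force: 65.7
```

Call:
send_rows([
  [0,0,0.004,0,0,0],
  [0,0,0.003,0,0,0],
  [0,0,0,0,0,0],
  [0,0,0,0,0,0],
])

```text
clock: 30.22
tcp_pos: [636.2, 200.6, 169.6]
tcp_rot: [-0.001, 0.942, 0.336, 0.001]
wrist_force: [-1.2, 0.3, 0.4]
finger_gap: 59.1
grasp_force: 65.7
```

Call:
send_rows([
  [0,0,0.002,0,0,0],
  [0,0,0,0,0,0],
  [0,0,0,0,0,0],
])

```text
clock: 30.6
tcp_pos: [636.3, 200.7, 169.6]
tcp_rot: [-0.001, 0.942, 0.336, 0.001]
wrist_force: [-2.5, 0.6, 5.0]
finger_gap: 58.6
grasp_force: 66.0
```

Call:
send_rows([
  [0,0,0,0,0,0],
  [0,0,0,0,0,0],
  [0,0,0,0,0,0],
  [0,0,0,0,0,0],
  [0,0,0,0,0,0],
], grip=1)

```text
clock: 31.22
tcp_pos: [636.1, 200.5, 169.1]
tcp_rot: [-0.001, 0.942, 0.336, 0.001]
wrist_force: [0.7, -0.4, 0.2]
finger_gap: 85.2
grasp_force: 0.0
```

Call:
send_rows([
  [0,0,-0.05,0,0,0],
  [0,0,-0.1,0,0,0],
  [0,0,-0.2,0,0,0],
  [0,0,-0.2,0,0,0],
  [0,0,-0.1,0,0,0],
  [0,0,0,0,0,0],
  [0,0,0,0,0,0],
])

```text
clock: 32.1
tcp_pos: [635.7, 200.2, 298.4]
tcp_rot: [-0.001, 0.942, 0.336, 0.001]
wrist_force: [0.2, 0.1, -0.7]
finger_gap: 85.4
grasp_force: 0.0
```

```bash
python3 - <<'E'
from h import *
go(636.2,200.2,169.6,39)
s=snap('side')
W=world(s).reshape(-1,3)
d=np.linalg.norm(W[:,:2]-[636,200],axis=1)
P=W[(d<35)&(W[:,2]>215)&(W[:,2]<232)]; print('top',len(P),P.min(0),P.max(0),np.median(P,0)); A=np.c_[P[:,:2]-[636,200],np.ones(len(P))]; print(np.linalg.lstsq(A,P[:,2],rcond=None)[0])
cv2.imwrite('pics/c10.png',cv2.resize(s['color'][30:200,250:420],(510,510),interpolation=cv2.INTER_CUBIC))
E
```

```text
pos [635.7 200.2 298.4] yaw 39.23 tilt [ 0.0015 -0.0008] shift units [0.001  0.0022 0.6442] F [ 0.2  0.1 -0.7] gap 85.4 gf 0.0 t 32.1
turn z units 0.0025
top 269 [607.08545087 170.61321833 215.0576402 ] [664.95570689 233.05201228 228.03961547] [634.77971349 193.07496129 222.18890572]
[2.66967066e-02 7.64454302e-02 2.22174181e+02]
```

View pics/c10.png

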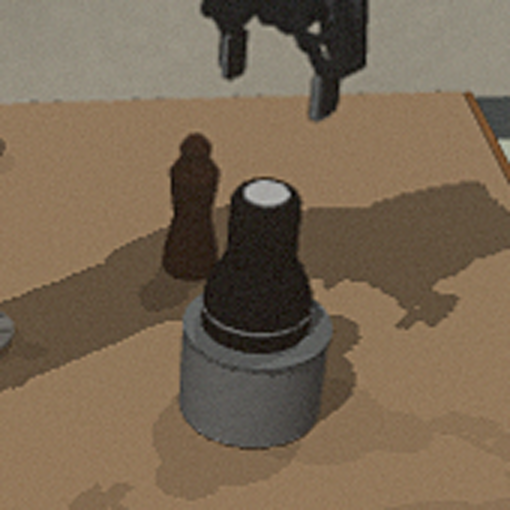

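The head sits flush and upright on the lid: head at (262,280), top at about 223 mm against 224 mm expected. The fingers are clear. Handing in.

```bash
python3 -c "
from h import *
print(env.finish_job())"
```

```text
the job is handed in; nothing more can be done
None
```

I placed the blade, onion half, lid and motor head in that order, and the final picture shows the head upright and flush on the lid; the job is handed in at about 32 s, with no verdict shown to me.

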